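# Set the silver panel under the pointer and lock the slide table

### The arm

A 6-joint arm with a two-finger parallel gripper is mounted at the origin on the work surface. World frame = base frame: x ahead of the robot, y to its left, z up, the work surface at z = 0. Lengths are in m, angles in rad, forces in N, time in s.
With the tool pointing down it reaches from about 0.25 to 0.775 m from the base axis. Payload 4 kg.
Tool frame: the origin (TCP) lies at the centre of the arm's flange, where the gripper is bolted on; the fingertips stand ahead of it and the grasp point (between the pads) lies 180 mm ahead of it (robot.tcp_to_tips is the z of the fingertips in the tool frame, in m); z points along the fingers, y is the direction in which the jaws open and shut (so a half turn about z gives the same grasp; the last joint's range is limited). The gripper opens to 94 mm and grips with 3 to 60 N. Pads are 16 mm wide; open, the fingers measure 119 mm over their backs; the gripper's body (75 mm by 177 mm) begins 78 mm behind the grasp point.
Start: joints at [1.204, 0.087, 1.371, -0, 1.684, -0.103], TCP at [0.143, 0.531, 0.405] pointing down, gripper open.
Joint ranges: [-3.1, 3.1], [-0.76, 2.03], [0.27, 2.55], [-1.08, 4.22], [0.17, 2.65], [-2.57, 2.57]. Speed limits (rad/s): [2.79, 2.79, 3.14, 3.14, 3.14, 3.14].

### API

Orientations are given as [roll, pitch, yaw] about the fixed x, y, z axes, in that order (R = Rz(yaw) Ry(pitch) Rx(roll)).
In Python, from bench import robot gives the robot as it stands.
- The arm moves only by the tool move_arm, never from a script. Its argument "increments" is a list that holds one entry, the list of rows, each a list of 7 numbers: the opening, from 0 (shut) to 1 (fully open), then the shift along the tool's x, y, z as a fraction of full scale, then the turn, a rotation vector about the tool's x, y, z as a fraction of full scale. In form: [[[jaw, dx, dy, dz, rx, ry, rz], ...]]. A call has 1 to 8 rows; each row is the pose to reach, as a shift and turn from the pose commanded when the call began, along the tool's axes at that moment; what a row does not reach only later rows make up. Full scale, the value 1, is 0.1 m for a shift and pi/2 rad for a turn. A row lasts 1/12 s, in which the tool goes at most 41.7 mm and 7.16 degrees, less where a joint would pass 70% of its speed; a pose out of reach is approached as far as the arm can. A call with a number of a shift or a turn outside -1 to 1 is refused whole. A call with a gripper value outside its range is refused whole. The fingers move at their own pace and stop on an object; the grip force is fixed at half the most. Time passes only in rows, so rows that repeat a pose let the fingers close. It gives the time, the measured TCP pose, the force and the opening at its end, in the units of the state.
- robot.get_obs(): the state, without advancing time (a new reading comes with each control period).
- robot.snapshot(name): name is "scene" or "top" or "wrist"; returns (picture, depth): 400x640x3 uint8, red, green, blue; 400x640 float32, m along the optical axis (not along the pixel's ray), 0 where there is no reading.
- robot.camera_params(name): a dict with "mtx" (3x3 intrinsics, pixels), "R" (3x3) and "t" (3): a world point X has camera coordinates R X + t. Camera axes: x right, y down, z forward; pixel columns grow to the right and rows downward; lengths in m; the calibration is good to about 2 mm. The wrist camera is an equidistant fisheye: a pixel r from the principal point sees the ray r / f radians off the axis. A picture is of the moment at which its call begins: read the wrist's pose just before it. camera_params takes no time and is no camera call; for the wrist camera it gives the pose at the moment of the call.
- robot.close_job(): hands the job in, once; it reports no verdict.
The state is a dict: "time": time; "joint_positions": joint angles; "qvel": joint speeds; "joint_torque": joint torques, N m; "tool_pos": TCP position; "ee_rot": TCP orientation; "wrist_force": force on the tool from outside, world axes, zero at the start; "wrist_torque": the same for the moment, N m; "width": finger opening in m.
Only numpy, scipy, OpenCV 4.12 (cv2) and the standard library are available. Lean on these libraries where they do the work, as an engineer would, in place of code of your own. Each camera call takes 0.05 s, during which the arm holds its last target.

### The job

Set the slide table for the next rosette of the silver panel: turn the steel lock collar back to its short (free) mark, then slide the table by its wooden knob until the centre boss of the large rosette is right under the tip of the fixed pointer. Then turn the collar by its lug until the lug points at its long (locked) mark, not past it, leaving the rosette under the tip. Do not push against the pointer or its arm, and leave the other things on the bench where they are.

Things in the scene. Friction and masses are not known exactly. Their poses are not given: they have to be found in the camera images.
- stage: Grey steel base plate of the fixture, 12 mm thick, fixed to the bench; L-shaped outline: x from -0.13 to 0.14, y from -0.165 to 0.125 under the slides, and a lobe to y = 0.31 (x from -0.11 to 0.09) under the collar. Origin: on the bench, straight below the pointer tip. z up; x is the direction of the upper slide (away from the robot), y that of the lower slide (towards the collar).
- pointer: Fixed pointer, dark steel: post 32 mm across and 130 mm high at stage x 105, y -140 mm; from its head a 14 mm thick arm (axis at 118 mm height) runs straight to above the stage origin, where a pointed steel rod 14 mm across hangs down. Origin as stage. Not to be pushed: more than 6 N on it is a fault.
- pointer_tip (a point): Lower tip of the pointer rod, 67 mm above the bench, over the stage origin; about 5 mm above the rosette's boss. Fixed to the stage.
- rosette (a point): Centre of the top of the centre boss (12 mm across, 61.5 mm above the bench) of the large eight-petalled rosette (48 mm across) in the near-square silver panel (150 x 122 mm) on the table; the two small rosettes are 24 mm across. Moves with the table.
- knob_top (a point): Centre of the top of the table's upright round wooden knob: 32 mm across, its wood from 70 to 112 mm above the bench, on a 20 mm steel stem, on a tongue at the robot's side of the table. The tongue's top is 54 mm above the bench, the panel's 57 mm. Grip it from above at about 90 mm height. Moves with the table.
- slide_x (a joint): Upper slide of the table along stage x, m, -0.035 to 0.035; grows away from the robot. 1.5 N friction when the collar is free; it stays where it is left. The panel and knob ride on it. The rosette is under the tip at about -0.025.
- slide_y (a joint): Lower slide, carries the upper one, along stage y, m, -0.05 to 0.05; grows towards the collar. 1.5 N friction when the collar is free; it stays where it is left. The rosette is under the tip at about 0.035.
- lock_collar (a joint): Angle of the lock collar, rad, 0 (free mark, a stop) to 1.2 (end stop, past the locked mark); grows clockwise seen from above. The lug points at the locked mark at 0.9. Starts clamped, near the locked mark. Stays where left; turning takes about 5 N at the lug. Above 0.5 it clamps the table, ever harder (at the mark against 20 N); below, the table is free.
- collar_axis (a point): Point on the collar's vertical axis, 85 mm above the bench, fixed to the stage (stage x -10, y 215 mm). The collar is a dark knurled steel ring 134 mm across, its top 62 mm above the bench, round a steel boss of 82 mm whose top is 66 mm above the bench.
- collar_lug (a point): Centre of the top of the collar's one upright steel lug, 106 mm above the bench, 61 mm from the axis; the lug is 26 mm long (radially), 14 mm thick (tangentially) and stands 44 mm above the ring. Pinch it from above across its thickness at about 90 mm height and follow the arc. Turns with the collar.
- locked_mark (a point): Long (30 mm, 27 mm of it showing beyond the collar) black radial line on the aluminium flange (190 mm across, top 40 mm above the bench) under the collar; the point lies 83 mm from the axis. Fixed to the stage.
- free_mark (a point): Short (12 mm) black radial line on the same flange, 0.9 rad counter-clockwise (from above) of the long one; 83 mm from the axis. Fixed to the stage.
- mallet: loose bystander: hammer, wooden handle, 240 mm long, lying on the bench right of the fixture; origin under its middle, x along it
- punch: loose bystander: square steel bar 130 x 14 x 14 mm lying between the robot and the fixture; origin under its middle, x along it
- small_bowl: loose bystander: small silver bowl, 100 mm across, 45 mm high, left of the collar; origin at the centre of its underside
- oil_jar: loose bystander: amber jar, 60 mm across, 85 mm high, beyond the collar; origin at the centre of its underside
- wood_block: loose bystander: wooden block 60 x 90 x 45 mm in the corner between the collar and the far edge of the table; origin at the centre of its underside
- tin_cup: loose bystander: steel cup, 72 mm across, 80 mm high, on the robot's side of the fixture, right of the knob; origin at the centre of its underside

How it is judged:
By the outcome, as a careful person would: the job done as asked, in the order asked, and still so for the second after the job is handed in, with the robot touching nothing.
It also fails if it takes over 64 s, if anything falls off the work surface, if the arm or the gripper's body presses on something with over 40 N, if the wrist force passes 120 N, or if a joint passes its speed limit or range.

## Working session

There is one attempt and no reset: what is moved stays moved. The work goes in short steps, Python scripts to look and compute and a tool call to move; the robot and the scene stay as the last step left them, time stands still between calls to the robot, and variables do not carry over. Pictures are saved under pics/ and viewed, and the job is handed in when it is done.

Besides the shell and the picture viewer there is one more tool, called after "Emit:" as name([rows], argument=value, ...), one row to a line, values as JSON. move_arm: Moves the arm, as the interface text tells. Its arguments: {"type":"object","properties":{"increments":{"type":"array","items":{"type":"array","items":{"type":"array","items":{"type":"number","minimum":-1,"maximum":1}}}}},"required":["increments"]}

```bash
ls; mkdir -p pics
python3 - <<'E'
from bench import robot
import cv2,numpy as np
o=robot.get_obs(); print(o)
for n in ["scene","top","wrist"]:
    p=robot.camera_params(n); print(n,p)
    im,d=robot.snapshot(n); cv2.imwrite(f"pics/{n}0.png",im[:,:,::-1]); np.save(f"pics/{n}0.npy",d)
E
```

```text
pics
{'time': 0.0, 'joint_positions': array([ 1.20391092e+00,  8.79042569e-02,  1.37224731e+00, -2.56769595e-05,
        1.68355717e+00, -1.03114914e-01]), 'qvel': array([ 3.27120801e-04, -6.35136714e-05, -8.57054079e-04, -1.35175768e-03,
       -2.33512187e-04, -5.12726193e-04]), 'joint_torque': array([ 3.90988007e-04, -3.40186751e+01, -3.02425611e+01,  7.16669415e-02,
        3.32222146e-02, -1.58753246e-04]), 'tool_pos': array([0.1433706 , 0.5308616 , 0.40353497]), 'ee_rot': array([-3.13948518e+00, -1.92428860e-04,  2.87781910e+00]), 'wrist_force': array([ 0.25934521, -0.29175722,  0.48261126]), 'wrist_torque': array([-0.02661428,  0.05841028, -0.0510559 ]), 'width': 0.09387658001665983}
scene {'mtx': array([[402.12710149,   0.        , 314.76070267],
       [  0.        , 402.12710149, 202.36904621],
       [  0.        ,   0.        ,   1.        ]]), 'R': array([[ 0.35573904,  0.93443407, -0.01681384],
       [ 0.65265363, -0.26126203, -0.71118591],
       [-0.66894916,  0.24202298, -0.70280289]]), 't': array([-0.1861656 , -0.2997376 ,  1.60899535])}
top {'mtx': array([[371.31712095,   0.        , 322.56700976],
       [  0.        , 371.31712095, 206.84553955],
       [  0.        ,   0.        ,   1.        ]]), 'R': array([[ 0.05688236, -0.99837525,  0.00335501],
       [-0.96843257, -0.05599265, -0.24290569],
       [ 0.24269889,  0.01056795, -0.97004411]]), 't': array([-0.04272524,  0.56540441,  0.87744016])}
wrist {'mtx': array([[309.70691629,   0.        , 317.92095161],
       [  0.        , 309.70691629, 201.83887721],
       [  0.        ,   0.        ,   1.        ]]), 'R': array([[ 0.26023956,  0.96553916, -0.00308161],
       [ 0.92540492, -0.24850906,  0.28612754],
       [ 0.27550154, -0.07731344, -0.95818659]]), 't': array([-0.54812417, -0.03072543,  0.39174962])}
```

View pics/scene0.png

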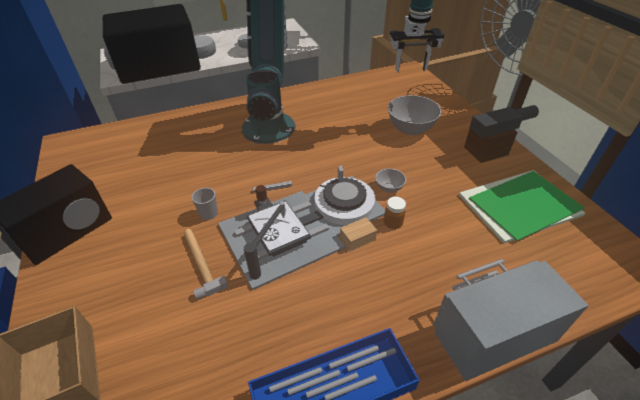

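View pics/top0.png

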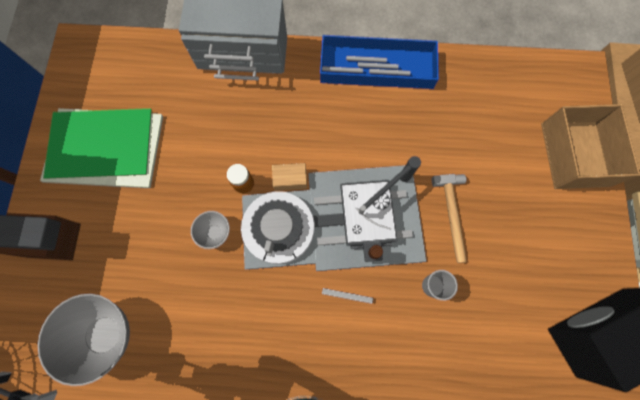

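View pics/wrist0.png

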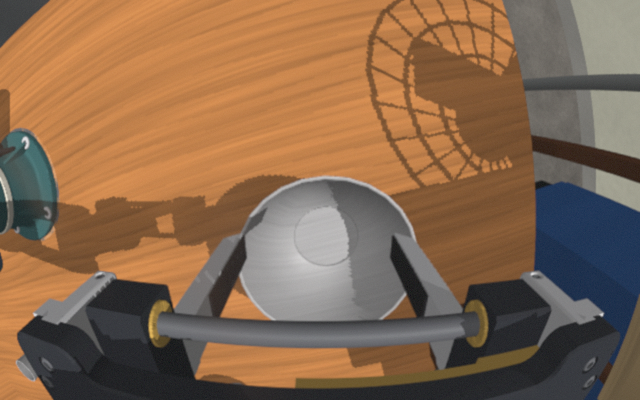

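Run:
```python
import cv2
im=cv2.imread("pics/top0.png")
c=im[145:315,225:475]; cv2.imwrite("pics/topc.png",cv2.resize(c,None,fx=3.2,fy=3.2,interpolation=cv2.INTER_CUBIC))
im=cv2.imread("pics/scene0.png")
c=im[150:300,180:410]; cv2.imwrite("pics/scenec.png",cv2.resize(c,None,fx=3.4,fy=3.4,interpolation=cv2.INTER_CUBIC))
```

```text
(no output)
```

View pics/topc.png

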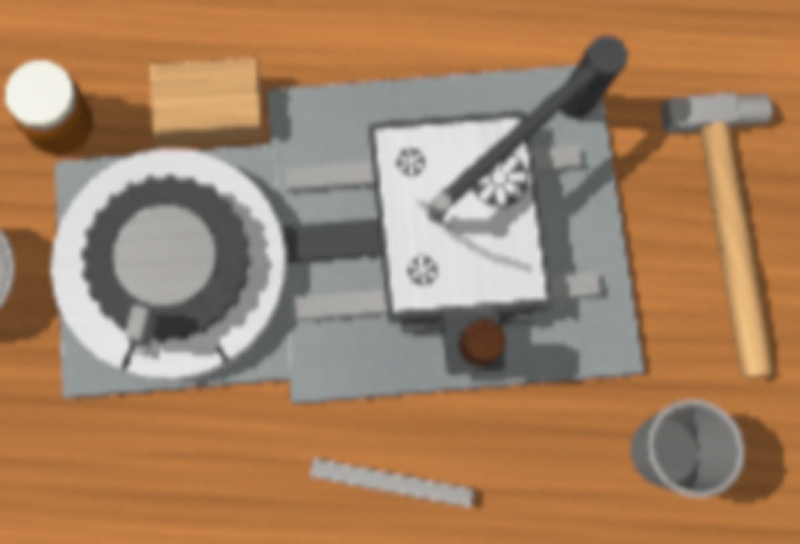

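View pics/scenec.png

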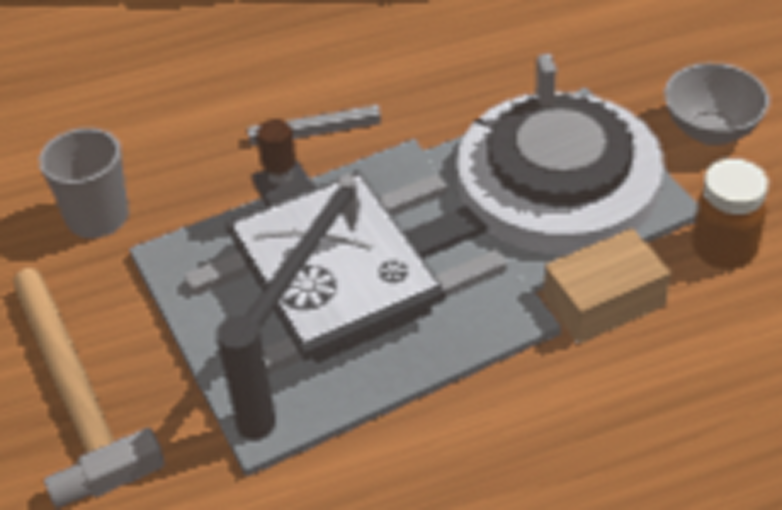

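```bash
cat > h.py <<'E'
import numpy as np, cv2
from scipy.optimize import least_squares
def proj(p,X,fish=False):
    c=p["R"]@np.asarray(X)+p["t"]
    K=p["mtx"]
    if fish:
        th=np.arctan2(np.hypot(c[0],c[1]),c[2]); r=np.hypot(c[0],c[1])+1e-12
        return np.array([K[0,2]+K[0,0]*th*c[0]/r,K[1,2]+K[1,1]*th*c[1]/r])
    return np.array([K[0,0]*c[0]/c[2]+K[0,2],K[1,1]*c[1]/c[2]+K[1,2]])
def S2W(s,X):
    c,sn=np.cos(s[2]),np.sin(s[2]); X=np.asarray(X,float)
    return np.array([s[0]+c*X[0]-sn*X[1],s[1]+sn*X[0]+c*X[1],X[2]])
def W2S(s,X):
    c,sn=np.cos(s[2]),np.sin(s[2]); dx,dy=X[0]-s[0],X[1]-s[1]
    return np.array([c*dx+sn*dy,-sn*dx+c*dy])
def ray(p,uv,z,fish=False):
    K=p["mtx"]; x=(uv[0]-K[0,2])/K[0,0]; y=(uv[1]-K[1,2])/K[1,1]
    if fish:
        th=np.hypot(x,y); d=np.array([np.sin(th)*x/th,np.sin(th)*y/th,np.cos(th)])
    else: d=np.array([x,y,1.])
    o=-p["R"].T@p["t"]; w=p["R"].T@d
    return o+w*(z-o[2])/w[2]
E
python3 - <<'E'
from bench import robot
from h import *
T,S=robot.camera_params("top"),robot.camera_params("scene")
ct=lambda u,v:np.array([(u+.5)/3.2-.5+225,(v+.5)/3.2-.5+145])
cs=lambda u,v:np.array([(u+.5)/3.4-.5+180,(v+.5)/3.4-.5+150])
ob=[(T,ct(645,374),(-.13,-.165,.012)),(T,ct(292,402),(-.13,.125,.012)),(T,ct(63,397),(-.11,.31,.012)),(T,ct(55,160),(.09,.31,.012)),(T,ct(270,88),(.14,.125,.012)),(T,ct(164,255),(-.01,.215,.066)),(T,ct(608,52),(.105,-.14,.130)),
(S,cs(245,473),(.14,-.165,.012)),(S,cs(130,252),(-.13,-.165,.012)),(S,cs(418,140),(-.13,.125,.012)),(S,cs(561,138),(-.01,.215,.066)),(S,cs(236,333),(.105,-.14,.130))]
f=lambda s:np.concatenate([proj(c,S2W(s,X))-uv for c,uv,X in ob])
r=least_squares(f,[.5,-.1,0],loss='soft_l1'); print(r.x, f(r.x).round(1).reshape(-1,2).tolist())
s=r.x; np.save("s.npy",s)
for n,a,b,z in [("ros",ct(502,180),cs(308,287),.0615),("knob",ct(483,338),cs(275,130),.112),("lug",ct(140,318),cs(545,62),.106)]:
    for c,uv in((T,a),(S,b)):
        w=ray(c,uv,z); print(n,w.round(4),W2S(s,w).round(4))
L=W2S(s,ray(T,ct(124,370),.04)); print("long mark end",L, "short",W2S(s,ray(T,ct(228,360),.04)))
E
```

```text
[ 0.55696522 -0.10774941  0.1407671 ] [[0.2, -0.6], [0.1, -0.0], [0.1, -0.2], [0.2, 0.1], [-0.8, 0.1], [0.6, -0.5], [0.4, 0.3], [0.1, -0.4], [-0.1, -1.1], [-0.7, -0.5], [0.4, 0.3], [0.7, -0.3]]
ros [ 0.5936 -0.1615  0.0615] [ 0.0287 -0.0583]
ros [ 0.598  -0.1608  0.0615] [ 0.0331 -0.0583]
knob [ 0.4578 -0.142   0.112 ] [-0.1029 -0.02  ]
knob [ 0.4578 -0.1446  0.112 ] [-0.1034 -0.0226]
lug [0.4589 0.1133 0.106 ] [-0.066   0.2326]
lug [0.4545 0.1124 0.106 ] [-0.0706  0.2323]
long mark end [-0.09603998  0.25592092] short [-0.09502365  0.1731285 ]
```

```bash
cat > d.py <<'E'
import sys,numpy as np
from bench import robot
from scipy.spatial.transform import Rotation as Ro
def delta(pos,yaw):
    o=robot.get_obs(); R=Ro.from_euler('xyz',o["ee_rot"])
    dp=R.inv().apply(np.array(pos)-o["tool_pos"]); dr=(R.inv()*Ro.from_euler('xyz',[np.pi,0,yaw])).as_rotvec()
    print("t",round(o["time"],2),"pos",o["tool_pos"].round(4),"rpy",o["ee_rot"].round(3),"F",o["wrist_force"].round(1),"w",round(o["width"],4))
    print("inc",(dp/.1).round(3),(dr/(np.pi/2)).round(3))
if __name__=="__main__":
    a=[float(x) for x in sys.argv[1:]]; delta(a[:3],a[3])
E
python3 -c "
from bench import robot;print(robot.tcp_to_tips)"; python3 d.py .457 .113 .36 2.984
```

```text
0.1992
t 0.15 pos [0.1434 0.5309 0.4038] rpy [-3.14  -0.     2.878] F [ 0.6  0.8 -0.9] w 0.0943
inc [-4.117 -3.216  0.442] [-0.001 -0.    -0.068]
```

Emit:
move_arm([
  [[1,-1,-0.78,0,0,0,0],[1,-1,-0.78,0,0,0,0],[1,-1,-0.78,0,0,0,0],[1,-1,-0.78,0,0,0,0]],
])

```text
time: 0.48
tool_pos: [0.2224, 0.4258, 0.4045]
ee_rot: [-3.139, 0.003, 2.872]
wrist_force: [0.2, 1.5, 0.0]
width: 0.0939
```

Emit:
move_arm([
  [[1,-1,-0.78,0,0,0,0],[1,-1,-0.78,0,0,0,0],[1,-1,-0.78,0,0,0,0],[1,-1,-0.78,0,0,0,0]],
])

```text
time: 0.82
tool_pos: [0.2987, 0.3244, 0.4046]
ee_rot: [-3.14, 0.003, 2.87]
wrist_force: [0.3, -0.1, 0.0]
width: 0.0939
```

Emit:
move_arm([
  [[1,-1,-0.78,0,0,0,0],[1,-1,-0.78,0,0,0,0],[1,-1,-0.78,0,0,0,0],[1,-1,-0.78,0,0,0,0]],
])

```text
time: 1.15
tool_pos: [0.3748, 0.2232, 0.4043]
ee_rot: [-3.139, 0.002, 2.87]
wrist_force: [-0.3, 0.1, -1.3]
width: 0.0943
```

```bash
python3 d.py .457 .113 .36 2.984
```

```text
t 1.15 pos [0.3748 0.2232 0.4043] rpy [-3.139e+00  2.000e-03  2.870e+00] F [-0.3  0.1 -1.3] w 0.0943
inc [-1.086 -0.84   0.447] [-0.001  0.001 -0.073]
```

Emit:
move_arm([
  [[1,-1,-0.8,0.2,0,0,-0.07],[1,-1,-0.8,0.2,0,0,-0.07],[1,-1,-0.8,0.2,0,0,-0.07],[1,-1,-0.8,0.2,0,0,-0.07],[1,-1,-0.8,0.2,0,0,-0.07],[1,-1,-0.8,0.2,0,0,-0.07]],
])

```text
time: 1.65
tool_pos: [0.4476, 0.1244, 0.3844]
ee_rot: [3.141, -0.002, 2.988]
wrist_force: [-0.1, 0.4, 0.8]
width: 0.0941
```

```bash
python3 d.py .457 .113 .34 2.984
cat > snap.py <<'E'
import sys,cv2,numpy as np,pickle
from bench import robot
n,out=sys.argv[1:3]
p=robot.camera_params(n); im,d=robot.snapshot(n)
pickle.dump((p,im,d),open(f"pics/{out}.pkl","wb"))
if len(sys.argv)>3:
    x0,y0,x1,y1,k=map(float,sys.argv[3:8]); im=cv2.resize(im[int(y0):int(y1),int(x0):int(x1)],None,fx=k,fy=k,interpolation=cv2.INTER_CUBIC)
cv2.imwrite(f"pics/{out}.png",im[:,:,::-1])
E
python3 snap.py wrist w1
```

```text
t 1.65 pos [0.4476 0.1244 0.3844] rpy [ 3.141e+00 -2.000e-03  2.988e+00] F [-0.1  0.4  0.8] w 0.0941
inc [-0.111 -0.099  0.443] [ 0.001 -0.001  0.002]
```

View pics/w1.png

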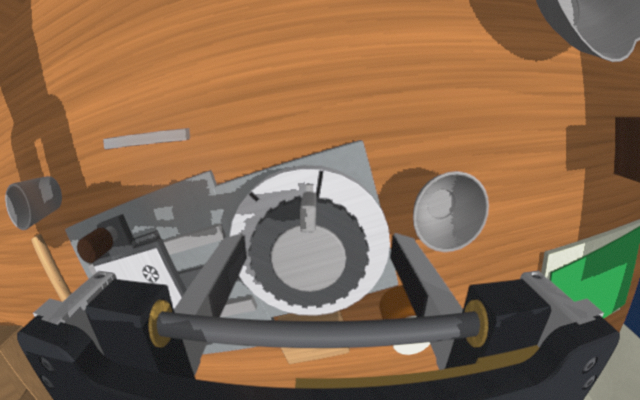

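```bash
python3 -c "
import cv2
im=cv2.imread('pics/w1.png')[155:305,220:400];cv2.imwrite('pics/w1c.png',cv2.resize(im,None,fx=4,fy=4,interpolation=cv2.INTER_CUBIC))"
```

```text
(no output)
```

View pics/w1c.png

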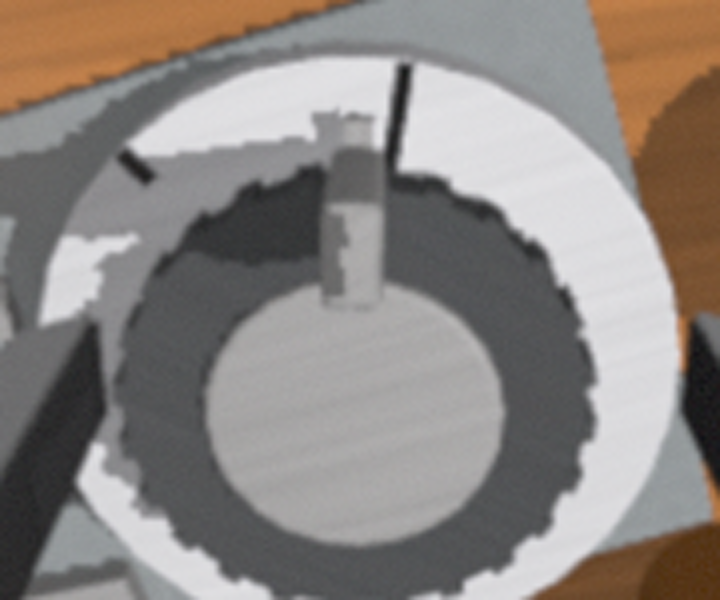

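Run:
```python
import pickle
from h import *
p,im,d=pickle.load(open("pics/w1.pkl","rb")); s=np.load("s.npy")
cc=lambda u,v:((u+.5)/4-.5+220,(v+.5)/4-.5+155)
print("cam",-p["R"].T@p["t"])
for n,uv,z in [("boss",(355,412),.066),("long out",(404,65),.04),("long in",(391,165),.04),("short out",(121,152),.04),("short in",(150,182),.04)]:
    w=ray(p,cc(*uv),z,True); q=W2S(s,w)-[-.01,.215]; print(n,w.round(4),W2S(s,w).round(4),np.degrees(np.arctan2(q[1],q[0]))%360,np.hypot(*q))
for a in (160,163,166):
  for z in(.062,.106):
    print(a,z,[np.round((proj(p,S2W(s,(-.01+r*np.cos(np.radians(a))-t*np.sin(np.radians(a)),.215+r*np.sin(np.radians(a))+t*np.cos(np.radians(a)),z)),True)-[220,155])*4).tolist() for r,t in((.048,-.007),(.048,.007),(.074,.007),(.074,-.007))])
```

```text
cam [0.3654394  0.13653796 0.36332267]
boss [0.5127 0.1034 0.066 ] [-0.0142  0.2152] 176.94844723938252 0.004242538201492538
long out [0.4269 0.1299 0.04  ] [-0.0955  0.2535] 155.73885696430398 0.09375744177108986
long in [0.4535 0.1222 0.04  ] [-0.0701  0.2422] 155.64020970737616 0.06600592510338733
short out [0.4385 0.0496 0.04  ] [-0.0953  0.1724] 206.53058096816173 0.09529817025097473
short in [0.4481 0.0559 0.04  ] [-0.0848  0.1773] 206.72894282652283 0.08376802791443565
160 0.062 [[393.0, 253.0], [339.0, 250.0], [343.0, 153.0], [399.0, 156.0]]
160 0.106 [[393.0, 319.0], [331.0, 315.0], [336.0, 205.0], [400.0, 208.0]]
163 0.062 [[384.0, 251.0], [329.0, 251.0], [328.0, 154.0], [384.0, 154.0]]
163 0.106 [[382.0, 317.0], [320.0, 317.0], [318.0, 206.0], [382.0, 206.0]]
166 0.062 [[374.0, 250.0], [320.0, 253.0], [313.0, 156.0], [368.0, 153.0]]
166 0.106 [[371.0, 316.0], [309.0, 318.0], [300.0, 208.0], [364.0, 205.0]]
```

Emit:
move_arm([
  [[0.7,-0.09,-0.1,0.2,0,0,0],[0.7,-0.09,-0.1,0.5,0,0,0],[0.7,-0.09,-0.1,0.8,0,0,0],[0.7,-0.09,-0.1,1,0,0,0],[0.7,-0.09,-0.1,1,0,0,0],[0.7,-0.09,-0.1,1,0,0,0]],
])

```text
time: 2.2
tool_pos: [0.4542, 0.1138, 0.2844]
ee_rot: [3.142, -0.002, 2.99]
wrist_force: [0.2, 0.4, -0.0]
width: 0.0657
```

```bash
python3 d.py .455 .113 .272 2.986; python3 snap.py wrist w2 170 120 490 360 2.5
```

```text
t 2.2 pos [0.4542 0.1138 0.2844] rpy [ 3.142e+00 -2.000e-03  2.990e+00] F [ 0.2  0.4 -0. ] w 0.0657
inc [-0.009 -0.007  0.124] [ 0.    -0.001  0.003]
```

View pics/w2.png

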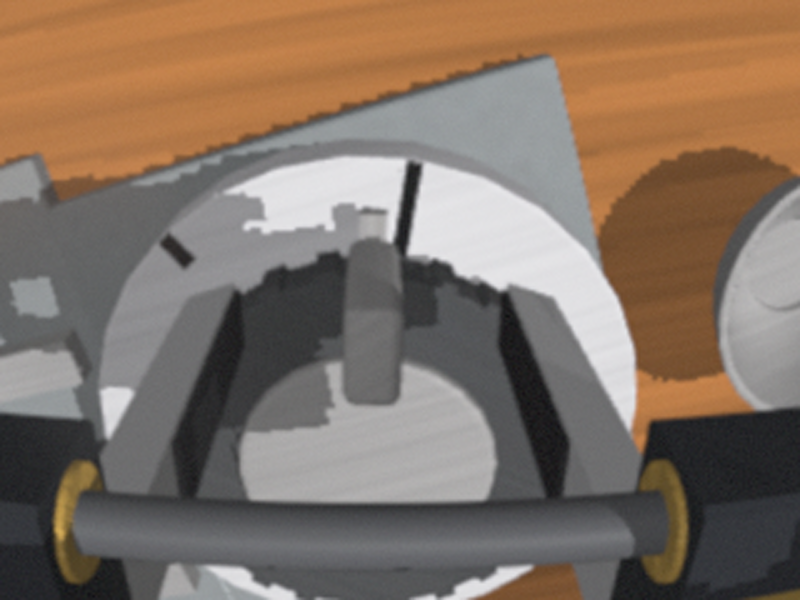

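Emit:
move_arm([
  [[0.7,0,0,0.06,0,0,0],[0.7,0,0,0.12,0,0,0],[0.3,0,0,0.12,0,0,0],[0,0,0,0.12,0,0,0],[0,0,0,0.12,0,0,0],[0,0,0,0.12,0,0,0],[0,0,0,0.12,0,0,0],[0,0,0,0.12,0,0,0]],
])

```text
time: 2.92
tool_pos: [0.4552, 0.1122, 0.2729]
ee_rot: [3.141, 0.0, 2.988]
wrist_force: [0.0, -0.3, -0.7]
width: 0.0291
```

```bash
python3 d.py .455 .113 .272 2.986
```

```text
t 2.92 pos [0.4552 0.1122 0.2729] rpy [3.141 0.    2.988] F [ 0.  -0.3 -0.7] w 0.0291
inc [0.003 0.008 0.009] [0.    0.    0.001]
```

Emit:
move_arm([
  [[0,0,0,0,0,0,0],[0,0,0,0,0,0,0],[0,0,0,0,0,0,0],[0,0,0,0,0,0,0],[0,0,0,0,0,0,0]],
])

```text
time: 3.33
tool_pos: [0.4551, 0.1126, 0.2727]
ee_rot: [3.14, -0.0, 2.988]
wrist_force: [-1.1, 3.3, 0.4]
width: 0.0137
```

```bash
python3 d.py .455 .113 .272 2.986
```

```text
t 3.33 pos [0.4551 0.1126 0.2727] rpy [ 3.14  -0.     2.988] F [-1.1  3.3  0.4] w 0.0137
inc [0.001 0.004 0.007] [ 0.001 -0.     0.001]
```

Emit:
move_arm([
  [[0,-0.001,-0.032,0,0,0,-0.033],[0,-0.003,-0.064,0,0,0,-0.067],[0,-0.008,-0.095,0,0,0,-0.1],[0,-0.013,-0.127,0,0,0,-0.133],[0,-0.021,-0.158,0,0,0,-0.167],[0,-0.03,-0.189,0,0,0,-0.2],[0,-0.041,-0.219,0,0,0,-0.233],[0,-0.053,-0.248,0,0,0,-0.267]],
])

```text
time: 4.0
tool_pos: [0.4565, 0.0872, 0.2727]
ee_rot: [3.14, 0.0, -2.873]
wrist_force: [-0.1, 3.0, -0.1]
width: 0.0139
```

```bash
python3 d.py .455 .113 .272 2.986
```

```text
t 4.0 pos [0.4565 0.0872 0.2727] rpy [ 3.14   0.    -2.873] F [-0.1  3.  -0.1] w 0.0139
inc [-0.054  0.253  0.008] [0.001 0.    0.27 ]
```

Emit:
move_arm([
  [[0,-0.001,-0.032,0,0,0,-0.033],[0,-0.003,-0.064,0,0,0,-0.067],[0,-0.008,-0.095,0,0,0,-0.1],[0,-0.013,-0.127,0,0,0,-0.133],[0,-0.021,-0.158,0,0,0,-0.167],[0,-0.03,-0.189,0,0,0,-0.2],[0,-0.033,-0.199,0,0,0,-0.211],[0,-0.033,-0.199,0,0,0,-0.211]],
])

```text
time: 4.67
tool_pos: [0.4649, 0.0688, 0.2727]
ee_rot: [3.141, 0.0, -2.545]
wrist_force: [-0.7, 2.4, 1.5]
width: 0.0139
```

```bash
python3 d.py .455 .113 .272 2.986;python3 snap.py wrist w3 170 120 490 360 2.5
```

```text
t 4.67 pos [0.4649 0.0688 0.2727] rpy [ 3.141  0.    -2.545] F [-0.7  2.4  1.5] w 0.0139
inc [-0.166  0.421  0.008] [0.001 0.    0.479]
```

View pics/w3.png

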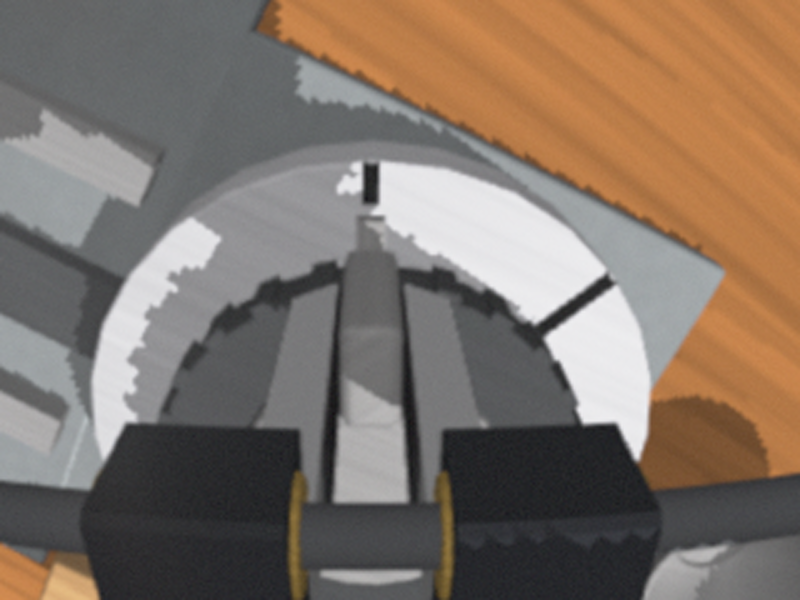

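Emit:
move_arm([
  [[0.6,0,0,0,0,0,0],[0.6,0,0,0,0,0,0],[0.6,0,0,0,0,0,0],[0.6,0,0,-0.05,0,0,0],[0.6,0,0,-0.4,0,0,0],[0.6,0,0,-0.8,0,0,0],[0.6,0,0,-0.8,0,0,0]],
])

```text
time: 5.3
tool_pos: [0.4664, 0.0685, 0.3613]
ee_rot: [-3.133, 0.012, -2.545]
wrist_force: [1.7, -0.1, 1.1]
width: 0.0553
```

```bash
python3 d.py .458 -.1433 .35 3.282;python3 snap.py wrist w4 120 100 490 360 2.1
```

```text
t 5.3 pos [0.4664 0.0685 0.3613] rpy [-3.133  0.012 -2.545] F [ 1.7 -0.1  1.1] w 0.0553
inc [ 1.261 -1.704  0.112] [-0.004  0.009  0.29 ]
```

View pics/w4.png

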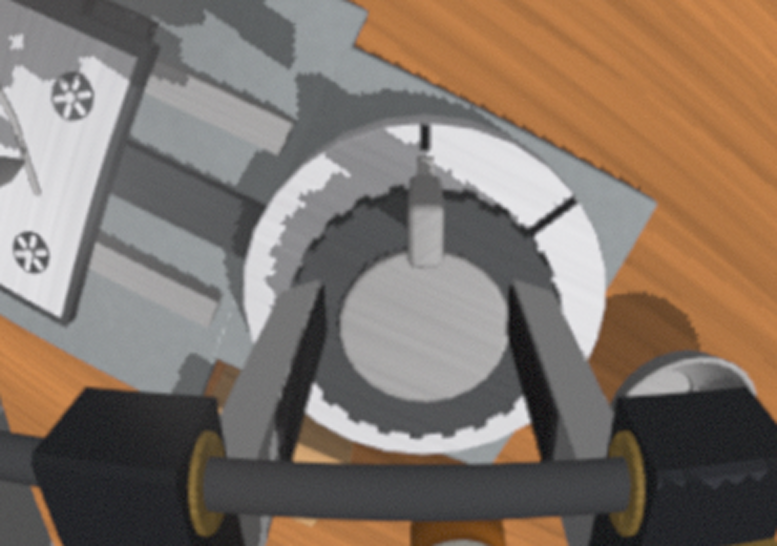

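Emit:
move_arm([
  [[0.6,0.63,-0.85,0,0,0,0],[0.6,0.63,-0.85,0,0,0,0],[0.6,0.63,-0.85,0,0,0,0],[0.6,0.63,-0.85,0,0,0,0]],
])

```text
time: 5.68
tool_pos: [0.4602, -0.0403, 0.3518]
ee_rot: [-3.141, -0.002, -2.55]
wrist_force: [0.5, -0.0, 0.8]
width: 0.0565
```

Emit:
move_arm([
  [[0.6,0.63,-0.85,0,0,0,0.08],[0.6,0.63,-0.85,0,0,0,0.16],[0.6,0.63,-0.85,0,0,0,0.24],[0.6,0.63,-0.85,0,0,0,0.29],[0.6,0.63,-0.85,0,0,0,0.29],[0.6,0.63,-0.85,0,0,0,0.29]],
])

```text
time: 6.18
tool_pos: [0.4563, -0.1423, 0.3519]
ee_rot: [3.14, -0.001, -2.998]
wrist_force: [0.8, 0.5, 0.2]
width: 0.0566
```

```bash
python3 d.py .458 -.1433 .272 3.282;python3 snap.py wrist w5 170 70 490 310 2.5
```

```text
t 6.18 pos [ 0.4563 -0.1423  0.3519] rpy [ 3.140e+00 -1.000e-03 -2.998e+00] F [0.8 0.5 0.2] w 0.0566
inc [-0.017 -0.013  0.799] [ 0.001 -0.001  0.002]
```

View pics/w5.png

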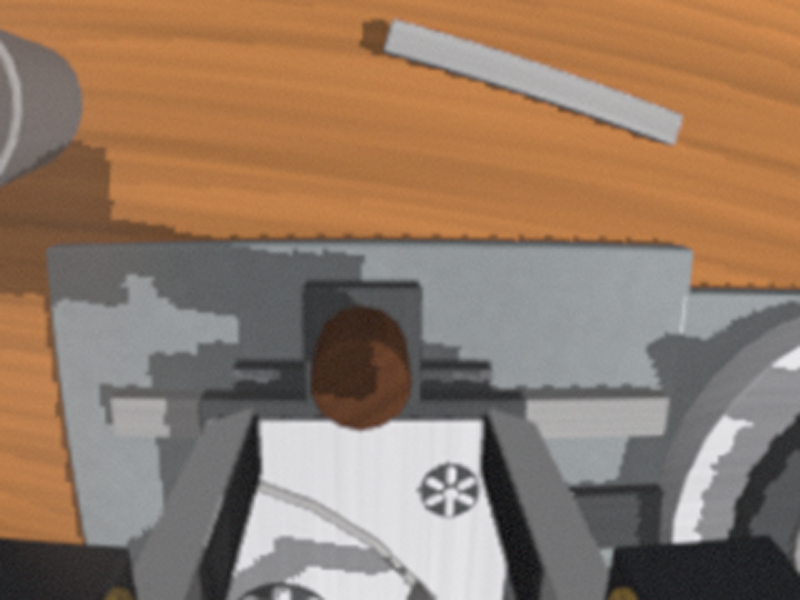

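Run:
```python
import pickle
from h import *
p,im,d=pickle.load(open("pics/w5.pkl","rb")); s=np.load("s.npy")
for v in (376,382,388):
    w=ray(p,((358+.5)/2.5-.5+170,(v+.5)/2.5-.5+70),.112,True); print(w.round(4),W2S(s,w).round(4))
```

```text
[ 0.4531 -0.1474  0.112 ] [-0.1084 -0.0246]
[ 0.455  -0.1471  0.112 ] [-0.1065 -0.0246]
[ 0.4569 -0.1468  0.112 ] [-0.1046 -0.0246]
```

Emit:
move_arm([
  [[0.6,0,-0.035,0.1,0,0,0],[0.6,0,-0.035,0.4,0,0,0],[0.6,0,-0.035,0.7,0,0,0],[0.6,0,-0.035,0.8,0,0,0],[0.6,0,-0.035,0.8,0,0,0],[0,0,-0.035,0.8,0,0,0],[0,0,-0.035,0.8,0,0,0],[0,0,-0.035,0.8,0,0,0]],
])

```text
time: 6.9
tool_pos: [0.4575, -0.1464, 0.2747]
ee_rot: [-3.14, 0.003, -3.0]
wrist_force: [0.1, -0.2, -0.1]
width: 0.0402
```

Emit:
move_arm([
  [[0,0,0,0,0,0,0],[0,0,0,0,0,0,0],[0,0,0,0,0,0,0],[0,0,0,0,0,0,0],[0,0,0,0,0,0,0]],
])

```text
time: 7.32
tool_pos: [0.4573, -0.1463, 0.2744]
ee_rot: [-3.141, 0.003, -3.0]
wrist_force: [-0.7, 2.1, 5.4]
width: 0.0317
```

```bash
python3 d.py .458 -.1433 .272 3.282; python3 snap.py wrist w6; python3 snap.py top t6 225 145 475 315 3.2
```

```text
t 7.32 pos [ 0.4573 -0.1463  0.2744] rpy [-3.141e+00  3.000e-03 -3.000e+00] F [-0.7  2.1  5.4] w 0.0317
inc [-0.011  0.029  0.024] [-0.001  0.002  0.001]
```

View pics/w6.png

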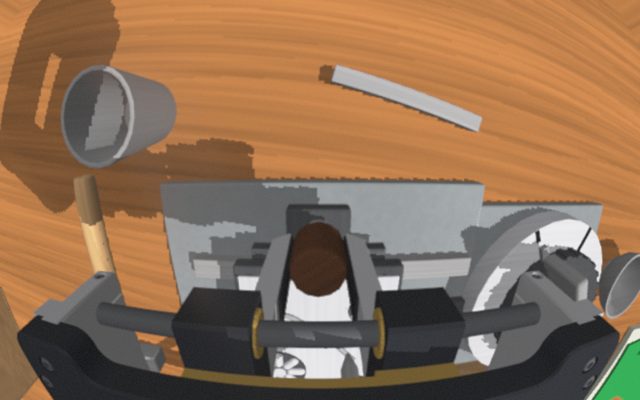

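View pics/t6.png

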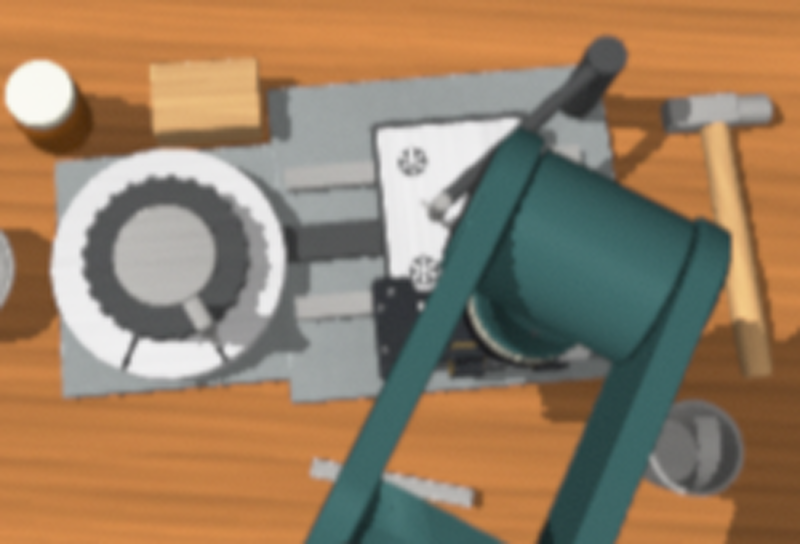

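Emit:
move_arm([
  [[0,0.02,0.04,0,0,0,0],[0,0.07,0.13,0,0,0,0],[0,0.13,0.25,0,0,0,0],[0,0.19,0.37,0,0,0,0],[0,0.25,0.48,0,0,0,0],[0,0.28,0.55,0,0,0,0],[0,0.3,0.58,0,0,0,0],[0,0.3,0.58,0,0,0,0]],
])

```text
time: 8.08
tool_pos: [0.4187, -0.0922, 0.2743]
ee_rot: [-3.141, 0.003, -2.999]
wrist_force: [0.0, 1.1, 9.2]
width: 0.0314
```

```bash
python3 d.py .4573 -.1463 .274 3.282; python3 snap.py wrist w7; python3 snap.py top t7 325 155 425 255 6; python3 snap.py scene s7 230 190 330 265 8
```

```text
t 8.08 pos [ 0.4187 -0.0922  0.2743] rpy [-3.141e+00  3.000e-03 -2.999e+00] F [0.  1.1 9.2] w 0.0314
inc [-0.306 -0.59   0.005] [-0.     0.002  0.001]
```

View pics/w7.png

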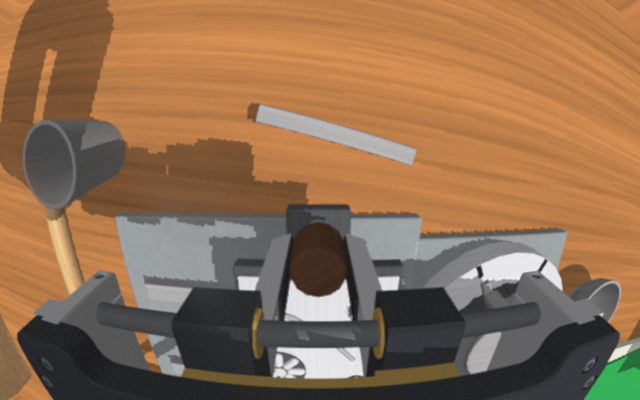

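View pics/t7.png

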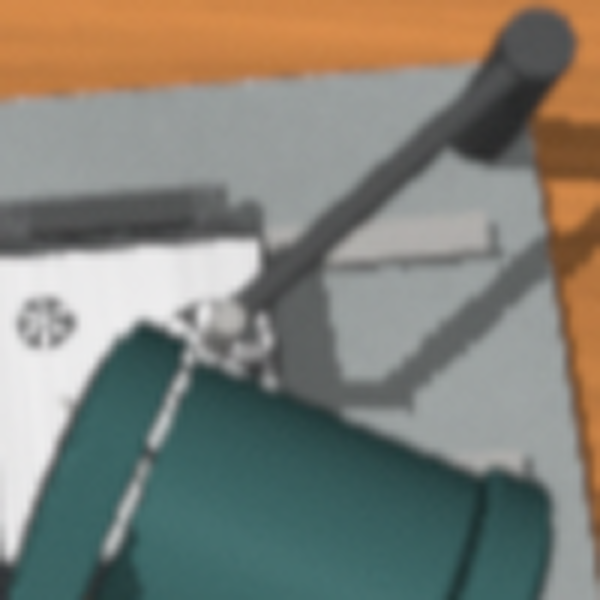

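View pics/s7.png

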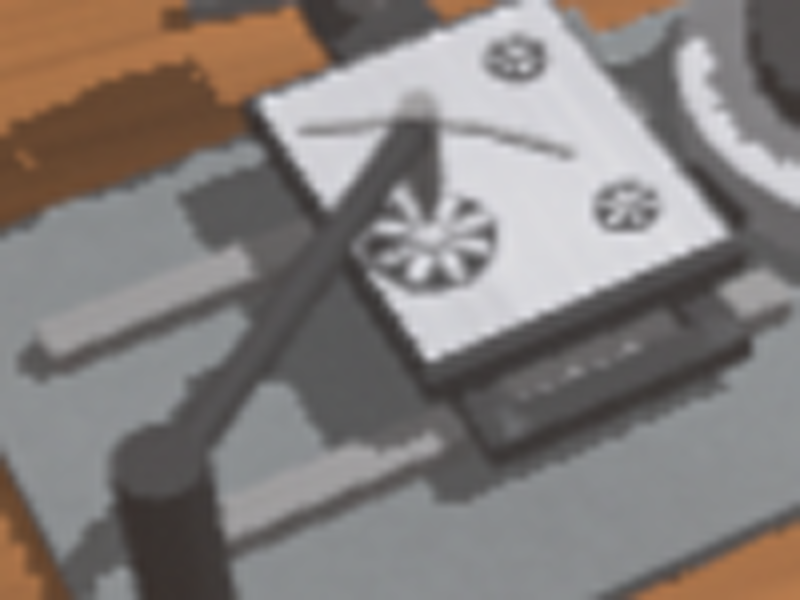

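```bash
python3 - <<'E'
import pickle
from h import *
p,im,d=pickle.load(open("pics/s7.pkl","rb")); s=np.load("s.npy")
cc=lambda u,v:((u+.5)/8-.5+230,(v+.5)/8-.5+190)
for n,uv,z in(("tip",(433,222),.067),("boss",(430,241),.0615)):
    print(n,W2S(s,ray(p,cc(*uv),z)).round(4))
E
python3 snap.py scene s7b 265 200 305 230 20
```

```text
tip [-0.0013  0.0006]
boss [ 0.0018 -0.0026]
```

View pics/s7b.png

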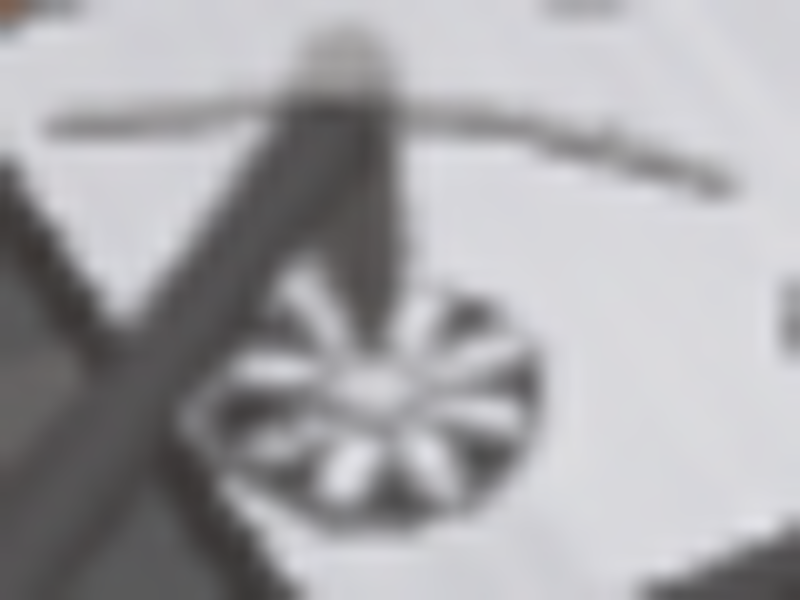

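Emit:
move_arm([
  [[0.6,0,0,0,0,0,0],[0.6,0,0,0,0,0,0],[0.6,0,0,0,0,0,0],[0.6,0,0,-0.1,0,0,0],[0.6,0,0,-0.5,0,0,0],[0.6,0,0,-0.8,0,0,0],[0.6,0,0,-0.8,0,0,0]],
])

```text
time: 8.87
tool_pos: [0.42, -0.0935, 0.3598]
ee_rot: [-3.136, 0.011, -3.0]
wrist_force: [1.0, -0.4, 0.8]
width: 0.0565
```

Emit:
move_arm([
  [[0.6,-0.87,0.58,0,0,0,0],[0.6,-0.87,0.58,0,0,0,0],[0.6,-0.87,0.58,0,0,0,0],[0.6,-0.87,0.58,0,0,0,0]],
])

```text
time: 9.2
tool_pos: [0.4987, -0.0212, 0.352]
ee_rot: [3.14, -0.0, -2.996]
wrist_force: [-0.2, -0.2, -0.8]
width: 0.0564
```

Emit:
move_arm([
  [[0.6,-0.87,0.58,0,0,0,0],[0.6,-0.87,0.58,0,0,0,0],[0.6,-0.87,0.58,0.2,0,0,0],[0.6,-0.87,0.58,0.5,0,0,0],[0.6,-0.87,0.58,0.5,0,0,0],[0.6,-0.87,0.58,0.5,0,0,0]],
])

```text
time: 9.7
tool_pos: [0.5737, 0.0458, 0.3003]
ee_rot: [3.141, -0.007, -3.0]
wrist_force: [0.2, 0.2, -0.3]
width: 0.0563
```

```bash
python3 d.py .4573 -.1463 .274 3.282; python3 snap.py wrist w8; python3 snap.py top t8 325 155 425 255 6; python3 snap.py scene s8 265 200 305 230 20
```

```text
t 9.7 pos [0.5737 0.0458 0.3003] rpy [ 3.141 -0.007 -3.   ] F [ 0.2  0.2 -0.3] w 0.0563
inc [ 1.421 -1.738  0.271] [ 0.    -0.004  0.001]
```

View pics/w8.png

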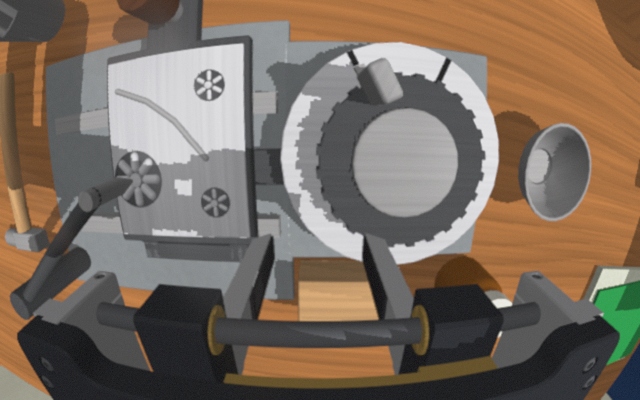

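View pics/t8.png

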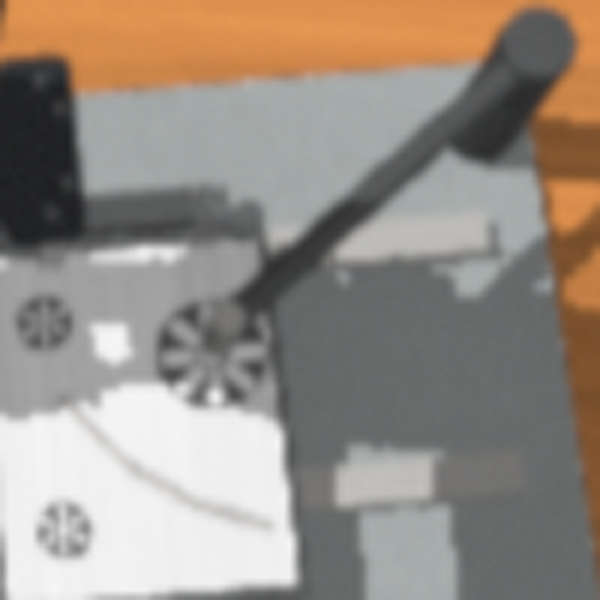

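View pics/s8.png

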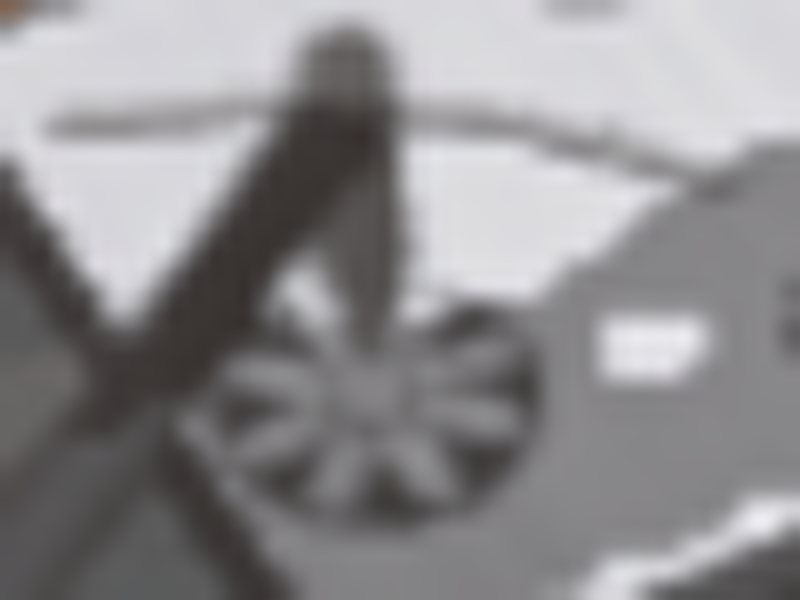

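```bash
python3 -c "
import cv2
im=cv2.imread('pics/w8.png')[145:215,75:165];cv2.imwrite('pics/w8c.png',cv2.resize(im,None,fx=8,fy=8,interpolation=cv2.INTER_CUBIC))"
```

```text
(no output)
```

View pics/w8c.png

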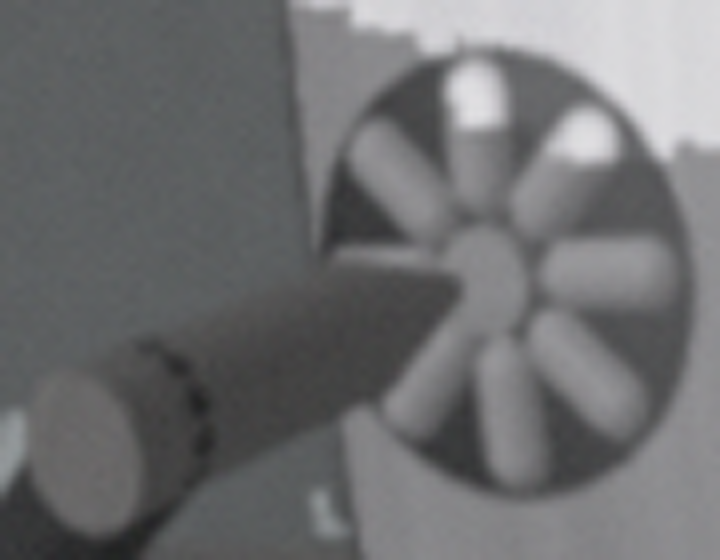

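Run:
```python
import pickle
from h import *
p,im,d=pickle.load(open("pics/w8.pkl","rb")); s=np.load("s.npy")
cc=lambda u,v:((u+.5)/8-.5+75,(v+.5)/8-.5+145)
t=W2S(s,ray(p,cc(460,280),.067,True)); b=W2S(s,ray(p,cc(486,278),.0615,True)); print(t,b,b-t)
w=ray(p,cc(460,280),.067,True); w[2]=.0615
print("expected boss px", (proj(p,w,True)-[75,145])*8+3.5)
p,im,d=pickle.load(open("pics/s8.pkl","rb"))
cc=lambda u,v:((u+.5)/20-.5+265,(v+.5)/20-.5+200)
for bb in((376,392),):
  t=W2S(s,ray(p,cc(375,350),.067)); b=W2S(s,ray(p,cc(*bb),.0615)); print(t,b,b-t)
```

```text
[-0.00167787  0.0003395 ] [-6.71771488e-04 -8.00622233e-05] [ 0.0010061  -0.00041956]
expected boss px [488.05430983 268.25229986]
[-2.93782409e-03  4.22365939e-05] [-0.0001848  -0.00156108] [ 0.00275303 -0.00160332]
```

```bash
python3 d.py .4187 -.0922 .354 3.282
```

```text
t 9.85 pos [0.5747 0.0455 0.3048] rpy [-3.141e+00  3.000e-03 -3.001e+00] F [ 0.2  0.5 -0.4] w 0.0562
inc [ 1.736 -1.145 -0.496] [-0.     0.002 -0.   ]
```

Emit:
move_arm([
  [[0.6,0,0,-0.5,0,0,0],[0.6,0.3,-0.2,-0.5,0,0,0],[0.6,0.87,-0.57,-0.5,0,0,0],[0.6,0.87,-0.57,-0.5,0,0,0],[0.6,0.87,-0.57,-0.5,0,0,0]],
])

```text
time: 10.27
tool_pos: [0.4938, -0.025, 0.3558]
ee_rot: [-3.139, 0.003, -3.005]
wrist_force: [0.9, 0.3, -0.3]
width: 0.0562
```

Emit:
move_arm([
  [[0.6,0.87,-0.57,0,0,0,0],[0.6,0.87,-0.57,0,0,0,0],[0.6,0.87,-0.57,0,0,0,0],[0.6,0.87,-0.57,0,0,0,0],[0.6,0.87,-0.57,0,0,0,0],[0.6,0.87,-0.57,0,0,0,0]],
])

```text
time: 10.77
tool_pos: [0.4192, -0.0909, 0.3539]
ee_rot: [-3.141, 0.003, -3.0]
wrist_force: [-0.1, 0.1, -0.1]
width: 0.0562
```

```bash
python3 d.py .4187 -.0922 .272 3.282
```

```text
t 10.77 pos [ 0.4192 -0.0909  0.3539] rpy [-3.141e+00  3.000e-03 -3.000e+00] F [-0.1  0.1 -0.1] w 0.0562
inc [ 0.009 -0.012  0.819] [-0.     0.002  0.001]
```

Emit:
move_arm([
  [[0.6,0.005,-0.012,0.2,0,0,0],[0.6,0.005,-0.012,0.5,0,0,0],[0.6,0.005,-0.012,0.8,0,0,0],[0.6,0.005,-0.012,0.8,0,0,0],[0.6,0.005,-0.012,0.8,0,0,0],[0.6,0.005,-0.012,0.8,0,0,0]],
])

```text
time: 11.27
tool_pos: [0.4194, -0.092, 0.2742]
ee_rot: [-3.141, 0.002, -2.999]
wrist_force: [-0.1, 0.5, 0.7]
width: 0.0565
```

Emit:
move_arm([
  [[0,0,0,0,0,0,0],[0,0,0,0,0,0,0],[0,0,0,0,0,0,0],[0,0,0,0,0,0,0],[0,0,0,0,0,0,0],[0,0,0,0,0,0,0],[0,0,0,0,0,0,0]],
])

```text
time: 11.85
tool_pos: [0.4186, -0.0925, 0.2736]
ee_rot: [-3.141, 0.002, -3.0]
wrist_force: [-1.0, -1.2, 4.5]
width: 0.0314
```

```bash
python3 d.py .4176 -.0918 .274 3.282
```

```text
t 11.85 pos [ 0.4186 -0.0925  0.2736] rpy [-3.141e+00  2.000e-03 -3.000e+00] F [-1.  -1.2  4.5] w 0.0314
inc [ 0.009  0.008 -0.004] [-0.001  0.001  0.001]
```

Emit:
move_arm([
  [[0,0.006,0.004,0,0,0,0],[0,0.012,0.008,0,0,0,0],[0,0.012,0.008,0,0,0,0],[0,0.012,0.008,0,0,0,0],[0,0.012,0.008,0,0,0,0]],
])

```text
time: 12.27
tool_pos: [0.4174, -0.092, 0.2736]
ee_rot: [-3.14, 0.002, -3.0]
wrist_force: [1.6, -1.9, 6.0]
width: 0.0316
```

```bash
python3 d.py .4176 -.0918 .274 3.282;python3 snap.py scene s9 265 200 305 230 20
```

```text
t 12.27 pos [ 0.4174 -0.092   0.2736] rpy [-3.14e+00  2.00e-03 -3.00e+00] F [ 1.6 -1.9  6. ] w 0.0316
inc [-0.002  0.002 -0.004] [-0.001  0.001  0.001]
```

View pics/s9.png

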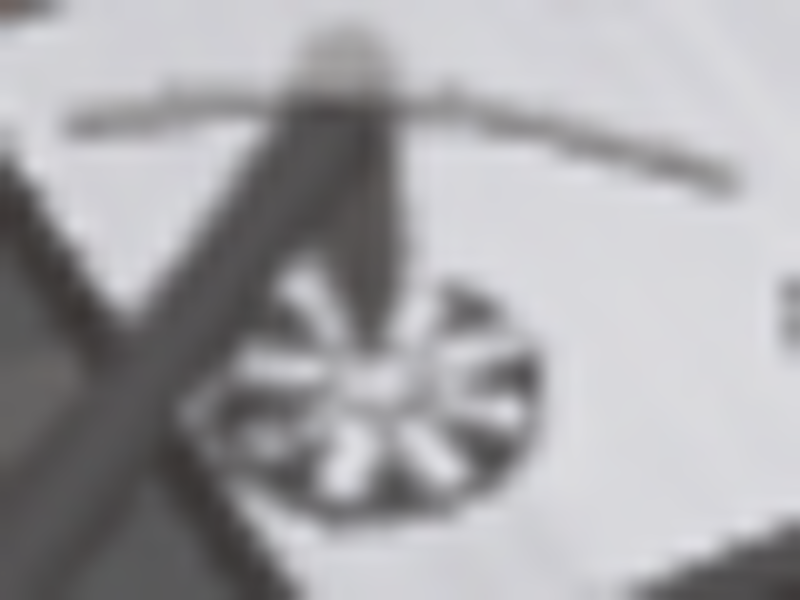

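Emit:
move_arm([
  [[0.6,0,0,0,0,0,0],[0.6,0,0,0,0,0,0],[0.6,0,0,0,0,0,0],[0.6,0,0,-0.1,0,0,0],[0.6,0,0,-0.5,0,0,0],[0.6,0,0,-0.8,0,0,0],[0.6,0,0,-0.8,0,0,0]],
])

```text
time: 12.9
tool_pos: [0.4181, -0.0921, 0.3598]
ee_rot: [-3.136, 0.011, -3.0]
wrist_force: [0.4, 0.7, 0.7]
width: 0.0564
```

Emit:
move_arm([
  [[0.6,-0.87,0.58,0,0,0,0],[0.6,-0.87,0.58,0,0,0,0],[0.6,-0.87,0.58,0,0,0,0],[0.6,-0.87,0.58,0,0,0,0]],
])

```text
time: 13.23
tool_pos: [0.4968, -0.0198, 0.352]
ee_rot: [3.14, -0.0, -2.996]
wrist_force: [-0.1, -0.8, -0.4]
width: 0.0564
```

Emit:
move_arm([
  [[0.6,-0.87,0.58,0,0,0,0],[0.6,-0.87,0.58,0,0,0,0],[0.6,-0.87,0.58,0.2,0,0,0],[0.6,-0.87,0.58,0.5,0,0,0],[0.6,-0.87,0.58,0.5,0,0,0],[0.6,-0.87,0.58,0.5,0,0,0],[0.6,-0.87,0.58,0.5,0,0,0]],
])

```text
time: 13.82
tool_pos: [0.5725, 0.0469, 0.3036]
ee_rot: [-3.141, 0.0, -3.001]
wrist_force: [0.5, 0.1, 0.6]
width: 0.0564
```

```bash
python3 d.py .4652 .0685 .352 3.738; python3 snap.py wrist w10 75 145 165 215 8; python3 snap.py scene s10 265 200 305 230 20
```

```text
t 13.82 pos [0.5725 0.0469 0.3036] rpy [-3.141  0.    -3.001] F [0.5 0.1 0.6] w 0.0564
inc [ 1.032  0.364 -0.484] [-0.    0.   -0.29]
```

View pics/w10.png

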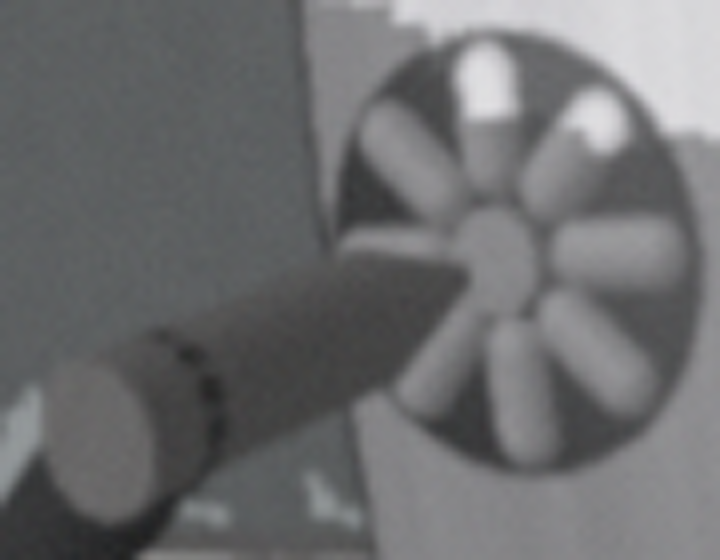

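Emit:
move_arm([
  [[0.6,0,0,-0.3,0,0,0],[0.6,0.2,0.1,-0.48,0,0,-0.07],[0.6,0.6,0.2,-0.48,0,0,-0.14],[0.6,0.9,0.36,-0.48,0,0,-0.21],[0.6,1,0.36,-0.48,0,0,-0.29],[0.6,1,0.36,-0.48,0,0,-0.29],[0.6,1,0.36,-0.48,0,0,-0.29]],
])

```text
time: 14.5
tool_pos: [0.4686, 0.0688, 0.3528]
ee_rot: [-3.139, 0.004, -2.548]
wrist_force: [0.7, -0.2, 0.2]
width: 0.0565
```

```bash
python3 d.py .4652 .0687 .2727 3.738; python3 snap.py wrist w11 170 100 490 340 2.5
```

```text
t 14.5 pos [0.4686 0.0688 0.3528] rpy [-3.139  0.004 -2.548] F [ 0.7 -0.2  0.2] w 0.0565
inc [0.032 0.02  0.8  ] [-0.002  0.002 -0.002]
```

View pics/w11.png

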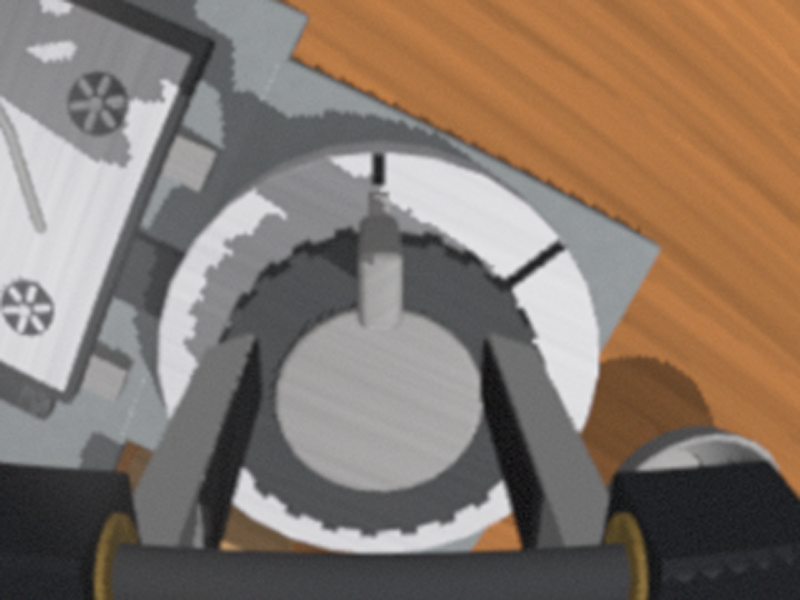

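Emit:
move_arm([
  [[0.6,0.03,0.022,0.2,0,0,0],[0.6,0.03,0.022,0.5,0,0,0],[0.6,0.03,0.022,0.8,0,0,0],[0.6,0.03,0.022,0.8,0,0,0],[0.6,0.03,0.022,0.8,0,0,0],[0.6,0.03,0.022,0.8,0,0,0],[0.3,0.03,0.022,0.8,0,0,0],[0,0.03,0.022,0.8,0,0,0]],
])

```text
time: 15.22
tool_pos: [0.4661, 0.0693, 0.2729]
ee_rot: [-3.139, 0.004, -2.545]
wrist_force: [0.3, 0.0, 0.1]
width: 0.0465
```

Emit:
move_arm([
  [[0,0,0,0,0,0,0],[0,0,0,0,0,0,0],[0,0,0,0,0,0,0],[0,0,0,0,0,0,0],[0,0,0,0,0,0,0],[0,0,0,0,0,0,0],[0,0,0,0,0,0,0],[0,0,0,0,0,0,0]],
])

```text
time: 15.88
tool_pos: [0.4651, 0.0693, 0.2708]
ee_rot: [-3.141, 0.0, -2.545]
wrist_force: [-0.1, -0.7, 1.0]
width: 0.0139
```

```bash
python3 d.py .4652 .0687 .2727 3.738
```

```text
t 15.88 pos [0.4651 0.0693 0.2708] rpy [-3.141  0.    -2.545] F [-0.1 -0.7  1. ] w 0.0139
inc [ 0.003 -0.005 -0.019] [-0.  0.  0.]
```

Emit:
move_arm([
  [[0,-0.001,0.032,0,0,0,0.033],[0,-0.003,0.064,0,0,0,0.067],[0,-0.008,0.095,0,0,0,0.1],[0,-0.013,0.127,0,0,0,0.133],[0,-0.021,0.158,0,0,0,0.167],[0,-0.03,0.189,0,0,0,0.2],[0,-0.041,0.219,0,0,0,0.233],[0,-0.053,0.248,0,0,0,0.267]],
])

```text
time: 16.55
tool_pos: [0.4556, 0.0926, 0.2708]
ee_rot: [-3.14, 0.0, -2.966]
wrist_force: [-0.1, -0.4, 1.4]
width: 0.014
```

Emit:
move_arm([
  [[0,-0.001,0.032,0,0,0,0.033],[0,-0.003,0.064,0,0,0,0.067],[0,-0.008,0.095,0,0,0,0.1],[0,-0.013,0.127,0,0,0,0.133],[0,-0.021,0.158,0,0,0,0.167],[0,-0.03,0.189,0,0,0,0.2],[0,-0.041,0.219,0,0,0,0.233],[0,-0.041,0.219,0,0,0,0.233]],
])

```text
time: 17.22
tool_pos: [0.4558, 0.1151, 0.2708]
ee_rot: [-3.141, 0.0, 2.953]
wrist_force: [-0.5, -0.6, 1.2]
width: 0.014
```

```bash
python3 d.py .4652 .0687 .2727 3.738; python3 snap.py wrist w12 170 100 490 340 2.5
```

```text
t 17.22 pos [0.4558 0.1151 0.2708] rpy [-3.141  0.     2.953] F [-0.5 -0.6  1.2] w 0.014
inc [-0.18  -0.438 -0.019] [-0.   0.  -0.5]
```

View pics/w12.png

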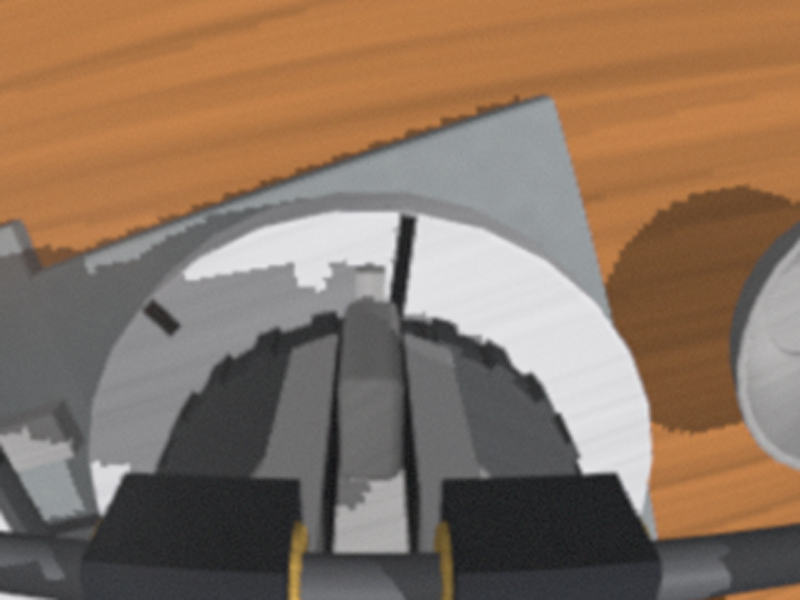

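Emit:
move_arm([
  [[0,0,0.016,0,0,0,0.017],[0,-0.001,0.032,0,0,0,0.033],[0,-0.002,0.047,0,0,0,0.049],[0,-0.003,0.059,0,0,0,0.061],[0,-0.003,0.059,0,0,0,0.061],[0,-0.003,0.059,0,0,0,0.061]],
])

```text
time: 17.77
tool_pos: [0.4571, 0.1205, 0.2708]
ee_rot: [-3.141, 0.0, 2.858]
wrist_force: [-0.4, -3.2, 2.3]
width: 0.0139
```

```bash
python3 d.py .4652 .0687 .2727 3.738; python3 snap.py wrist w13 220 120 420 300 4
```

```text
t 17.77 pos [0.4571 0.1205 0.2708] rpy [-3.141  0.     2.858] F [-0.4 -3.2  2.3] w 0.0139
inc [-0.222 -0.474 -0.018] [-0.001  0.    -0.56 ]
```

View pics/w13.png

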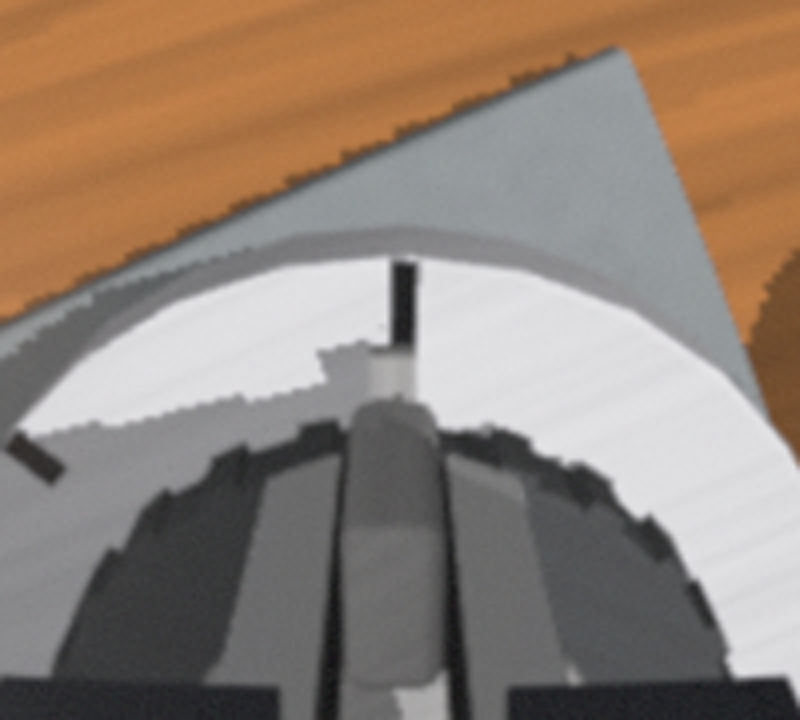

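Emit:
move_arm([
  [[0,0,0.007,0,0,0,0.007],[0,0,0.0135,0,0,0,0.014],[0,0,0.0135,0,0,0,0.014],[0,0,0.0135,0,0,0,0.014],[0,0,0.0135,0,0,0,0.014]],
])

```text
time: 18.23
tool_pos: [0.4575, 0.1219, 0.2708]
ee_rot: [-3.141, 0.0, 2.835]
wrist_force: [-0.5, -5.0, 3.2]
width: 0.0137
```

```bash
python3 d.py .4652 .0687 .2727 3.738; python3 snap.py wrist w14 220 120 420 300 4
```

```text
t 18.23 pos [0.4575 0.1219 0.2708] rpy [-3.141  0.     2.835] F [-0.5 -5.   3.2] w 0.0137
inc [-0.233 -0.484 -0.018] [-0.001  0.    -0.575]
```

View pics/w14.png

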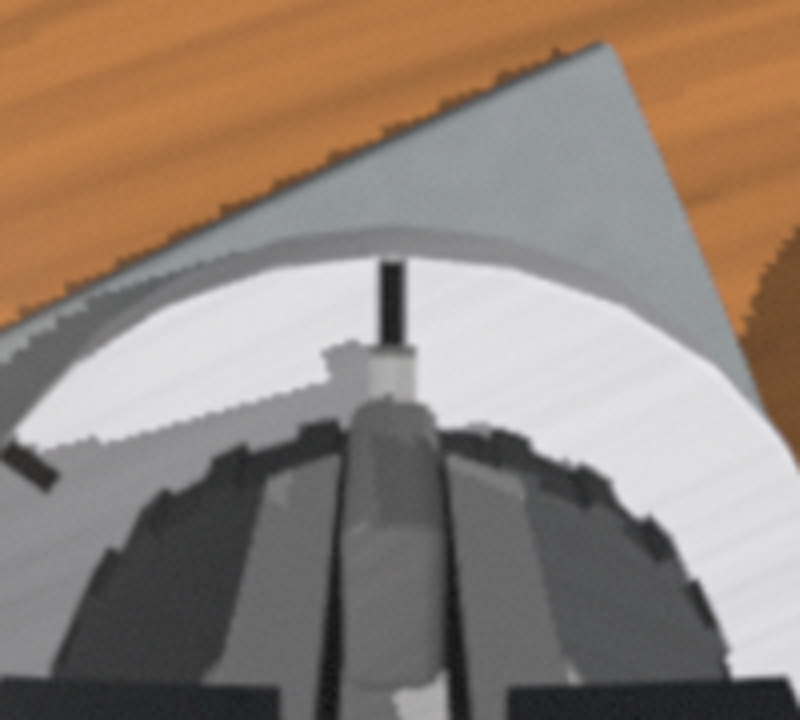

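Emit:
move_arm([
  [[0.6,0,0,0,0,0,0],[0.6,0,0,0,0,0,0],[0.6,0,0,0,0,0,0],[0.6,0,0,-0.05,0,0,0],[0.6,0,0,-0.4,0,0,0],[0.6,0,0,-0.8,0,0,0],[0.6,0,0,-0.8,0,0,0],[0.6,0,0,-0.8,0,0,0]],
])

```text
time: 18.95
tool_pos: [0.4581, 0.1225, 0.3541]
ee_rot: [3.138, 0.006, 2.836]
wrist_force: [0.3, -0.0, -1.2]
width: 0.0561
```

```bash
python3 d.py .5725 .0469 .3036 3.282; python3 snap.py wrist w15 220 120 420 300 4; python3 snap.py scene s15 265 200 305 230 20
```

```text
t 18.95 pos [0.4581 0.1225 0.3541] rpy [3.138 0.006 2.836] F [ 0.3 -0.  -1.2] w 0.0561
inc [-1.315 -0.378  0.512] [ 0.002  0.004 -0.284]
```

View pics/w15.png

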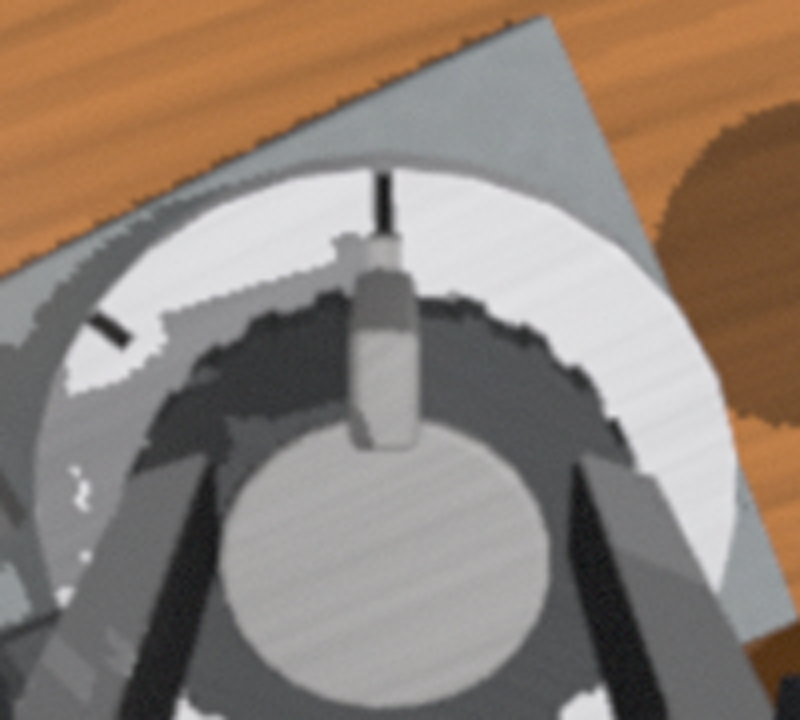

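View pics/s15.png

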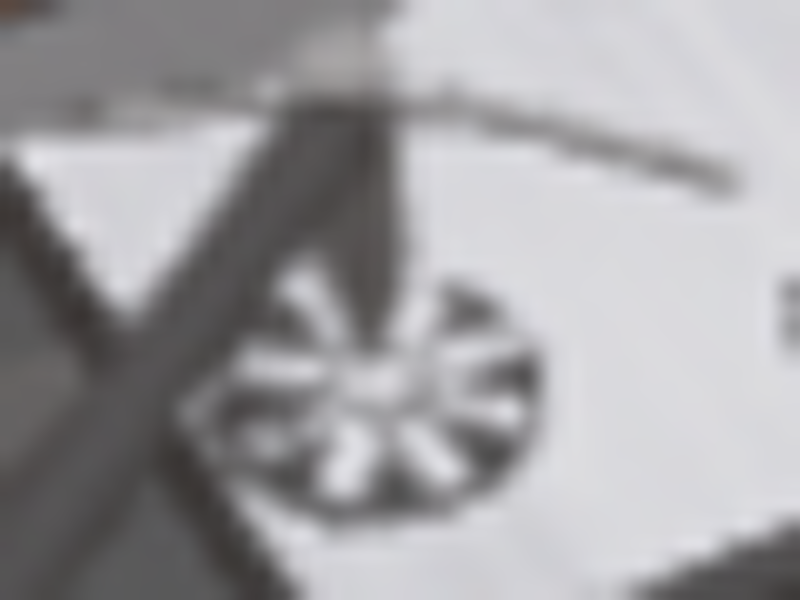

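Run:
```python
import pickle
from h import *
p,im,d=pickle.load(open("pics/w15.pkl","rb")); s=np.load("s.npy")
cc=lambda u,v:((u+.5)/4-.5+220,(v+.5)/4-.5+120)
g=lambda uv,z:ray(p,cc(*uv),z,True)[:2]
c=g((385.5,564),.066)
a=lambda q:np.arctan2(*(q-c)[::-1])
for n,uv,z in [("lugout",(386,330),.106),("lugin",(386,448),.106),("mo",(383,175),.04),("mi",(385.5,232),.04)]:
    q=g(uv,z);print(n,q.round(4),round(a(q),4),round(np.hypot(*(q-c)),4))
lo,li=g((386,330),.106),g((386,448),.106);print("lug dir",np.arctan2(*(lo-li)[::-1]))
```

```text
lugout [0.445  0.1254] 2.831 0.0715
lugin [0.4682 0.118 ] 2.8292 0.0471
mo [0.4271 0.1301] 2.8419 0.09
mi [0.4406 0.1264] 2.8353 0.076
lug dir 2.834383986144568
```

Emit:
move_arm([
  [[0.6,-0.3,-0.1,0,0,0,0],[0.6,-0.66,-0.19,0,0,0,0],[0.6,-0.66,-0.19,0,0,0,0],[0.6,-0.66,-0.19,0,0,0,0]],
])

```text
time: 19.38
tool_pos: [0.5152, 0.0834, 0.3479]
ee_rot: [-3.14, -0.005, 2.833]
wrist_force: [-0.1, -0.0, -0.5]
width: 0.0566
```

Emit:
move_arm([
  [[0.6,-0.3,-0.1,0,0,0,-0.07],[0.6,-0.66,-0.19,0,0,0,-0.14],[0.6,-0.66,-0.19,0,0,0,-0.21],[0.6,-0.66,-0.19,0.3,0,0,-0.284],[0.6,-0.66,-0.19,0.5,0,0,-0.284],[0.6,-0.66,-0.19,0.5,0,0,-0.284],[0.6,-0.66,-0.19,0.5,0,0,-0.284],[0.6,-0.66,-0.19,0.5,0,0,-0.284]],
])

```text
time: 20.05
tool_pos: [0.5716, 0.0466, 0.3015]
ee_rot: [3.141, 0.001, -3.001]
wrist_force: [-0.0, 0.3, 0.0]
width: 0.0564
```

```bash
python3 d.py .5725 .0469 .3036 3.282; python3 snap.py wrist w16 75 145 165 215 8; python3 -c "
import pickle,cv2
cv2.imwrite('pics/w16f.png',pickle.load(open('pics/w16.pkl','rb'))[1][:,:,::-1])"; python3 snap.py scene s16
```

```text
t 20.05 pos [0.5716 0.0466 0.3015] rpy [ 3.141e+00  1.000e-03 -3.001e+00] F [-0.   0.3  0. ] w 0.0564
inc [-0.01   0.001 -0.021] [ 0.  0. -0.]
```

View pics/w16.png

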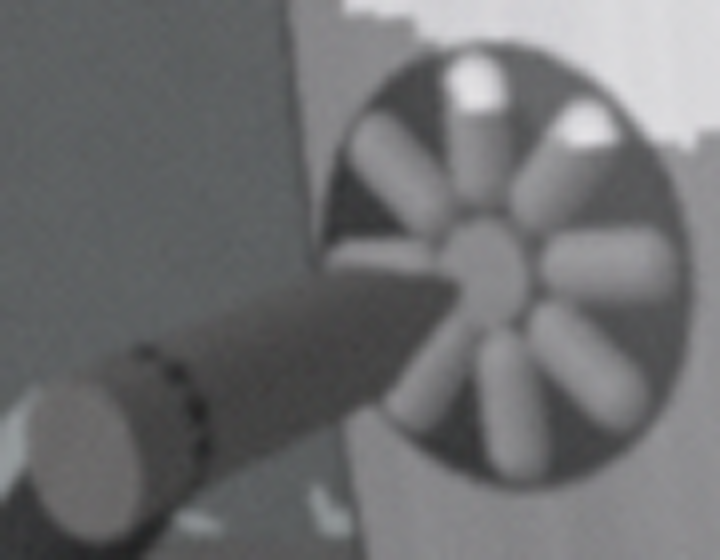

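View pics/s16.png

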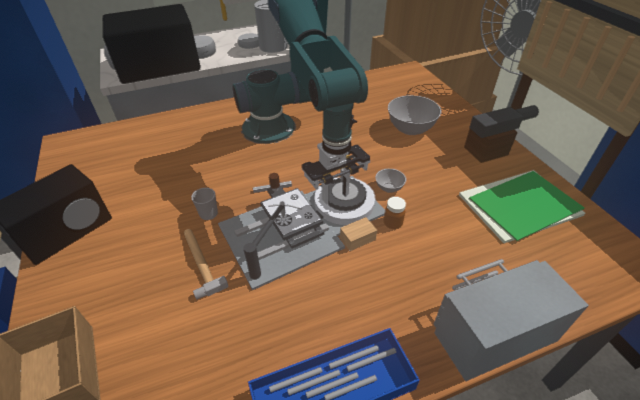

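```bash
python3 -c "
from bench import robot; print(robot.close_job())"
```

```text
the job is handed in; nothing more can be done
None
```

The job is done and handed in at about 20 s of the 64 s. I turned the collar back to its short mark and slid the table by the knob until the large rosette's boss was under the pointer tip. That took one regrip to correct about 1 mm. I then turned the lug to the long mark.

**Rosette under the tip:** In the last wrist picture the boss sits where a boss right under the tip should appear, to within about half a millimetre. It did not shift when I locked the collar. The coarser scene camera had put it 2–3 mm off before the correction. I trusted the nearer wrist view and did not recompute the scene figure afterwards.

**Lug on the long mark:** The lug lies on the mark in the view along it. The angles worked out from the picture put it at most about 0.01 rad to the far side of the mark, which is no more than the measuring error. So I can't rule out that it is very slightly past.

**Other things on the bench:** I saw nothing displaced in the final picture, and I never moved the arm against the pointer. The gripper was clear of everything at hand-in, and the highest wrist force I read was about 9 N, while gripping the knob.

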